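# Pack up the level meter after calibrating the home cinema

### The job

The sound check is over, so put the level meter to bed: first turn the amplifier's volume knob fully anticlockwise to its stop, then turn the meter's black peak knob anticlockwise until its red pointer is home at the zero stop. Then lay the grey measuring microphone flat and right way up in the blue-lined tray on the meter without dropping it, and last slide the clear cover by its orange handle fully shut over dial and microphone. Leave the remotes, streaming box, glasses and tumbler where they are.

Things in the scene. Friction and masses are not known exactly. Their poses are not given: they have to be found in the camera images.
- volume (a joint): angle of the volume knob on top of the silver amplifier (box 150 x 190 x 55 mm high, fixed to the table): 0 = anticlockwise stop (off), grows clockwise seen from above, up to 4.71 rad; stays where it is left, turning takes about 0.03 N m
- volume_grip (a point): on the axis of the dark grey volume knob at gripping height, 88 mm above the table, 33 mm above the flat amplifier top. Knob: disc 44 mm wide, 8 mm high; on it an upright bar to grip, 42 mm along this point's x, 14 mm thick along y, top 7 mm above the point. White line marks the bar's -x end; at the stop it points to the thick red mark. Turns with the knob: anticlockwise increases its yaw
- peak (a joint): angle of the meter's peak knob with its red pointer: 0 = zero stop, grows clockwise seen from above, up to 4.71 rad; stays where it is left, turning takes about 0.03 N m
- peak_grip (a point): on the axis of the meter's black peak knob at gripping height, 78 mm above the table, 33 mm above the deck. Knob: disc 44 mm wide, 8 mm high; on it an upright bar to grip, 42 mm along this point's x, 14 mm thick along y, top 7 mm above the point. A red pointer lies along -x over the white 116 mm dial; at the zero stop it points to the thick green mark. Anticlockwise increases its yaw
- station: white level meter, a box 45 mm high fixed to the table; origin at table level, box from -125 to 125 mm in x and -180 to 200 mm in y. On its deck: dial centre at x 45, y -80, tray centre at x -60, y -75 mm, a stop rail 20 mm high along the -y edge; the open clear cover stands over the +y half
- mic_tray (a point): centre of the tray floor on the meter's deck, 45 mm above the table; axes as the meter's. The blue-lined tray is 46 mm (x) by 160 mm (y) inside, with rims 4 mm thick and 8 mm high
- mic: loose measuring microphone lying flat in front of the amplifier, about 0.11 kg, 140 mm long along its y; origin at mid-length, at its underside. Grey square body 24 x 24 mm from y -70 to 25 mm, then a steel tip 12 mm in diameter, axis 12 mm up, to y 70 mm. May lie either way round in the tray
- mic_grip (a point): point in the grey body to grip, near the centre of mass: 15 mm from the origin towards the body's end (-y), 12 mm above the underside; axes as the microphone's
- cover (a joint): travel of the clear sliding cover: 0 = fully open, 0.175 m = fully shut against its stop; it moves along the meter's -y to shut, takes about 2 N, stays where it is left
- cover_handle (a point): in the cover's orange handle, 8 mm below its top, 130 mm above the table; the handle is an upright tab 60 mm along the meter's x, 14 mm thick along y, standing 30 mm high on the cover's flat top (108 mm above the table). Axes as the meter's. The cover is 228 mm (x) by 180 mm (y), the point in its middle; it is open underneath and at its -y end
- remote: bystander: black remote control 42 x 150 x 18 mm lying before the meter, origin at its underside; not to be disturbed
- spare_remote: bystander: grey remote control 42 x 150 x 18 mm at the left side; not to be disturbed
- streamer: bystander: white streaming box 80 x 80 x 25 mm behind the amplifier; not to be disturbed
- glass_a: bystander: stemmed glass, 68 mm wide, 145 mm high, on the round steel tray at the back; not to be disturbed
- glass_b: bystander: second stemmed glass like it, on the same tray; not to be disturbed
- tumbler: bystander: blue cup 72 mm wide, 95 mm high, on a cork coaster at the right side; not to be disturbed
Mind the look-alikes: they are no part of the job. Of the things that look like the part that bears volume, the larger one is meant.

How it is judged (in metres and radians):
On the way, in this order (a step that is already met when the one before it is completed fails the run):
1. the volume knob is at its anticlockwise stop while the cover is still open (value of joint volume below 0.08 rad and value of joint cover below 0.05 m), for 0.2 s.
2. then the peak pointer is back at its zero stop (value of joint each of peak, volume below 0.08 rad), for 0.2 s.
3. then the microphone lies flat in its tray, let go and at rest (x of mic in the frame of mic_tray between -0.014 and 0.014 m and y of mic in the frame of mic_tray between -0.014 and 0.014 m and z of mic in the frame of mic_tray between -0.006 and 0.006 m and angle between the y axis of mic and the y axis of mic_tray, either way round below 0.2 rad and angle between mic_grip's own z axis and vertical below 0.2 rad and linear speed of mic below 0.02 m/s and contact force between mic and the fingers below 0.1 N), for 0.2 s.
4. then the cover is slid fully shut (value of joint cover above 0.168 m), for 0.2 s.
At the end, for the whole second after the job is handed in: Both knobs within 0.08 rad of their stops; microphone at rest in the tray, right way up (tilt under 0.2 rad), parallel to it within 0.2 rad, its middle within 14 mm of the tray centre in x and y, its underside within 6 mm of the tray floor; cover within 7 mm of fully shut (all of step 2 and value of joint cover above 0.168 m and x of mic in the frame of mic_tray between -0.014 and 0.014 m and y of mic in the frame of mic_tray between -0.014 and 0.014 m and z of mic in the frame of mic_tray between -0.006 and 0.006 m and angle between the y axis of mic and the y axis of mic_tray, either way round below 0.2 rad and angle between mic_grip's own z axis and vertical below 0.2 rad and linear speed of mic below 0.02 m/s); the robot touches nothing.
It fails at once if a bystander (remote, spare remote, streaming box, glass or tumbler) is moved by more than 30 mm (distance of any of remote, spare_remote, streamer, glass_a, glass_b, tumbler from where it was at the start of the episode above 0.03 m).
It fails at once if a glass or the tumbler is tipped (angle between any of glass_a, glass_b, tumbler's own z axis and vertical above 0.5 rad).
It fails at once if the microphone falls free from more than about 30 mm above the tray floor (75 mm above the table) (height (world z) of mic above 0.078 m and contact force between mic and anything else below 0.02 N and linear speed of mic above 0.15 m/s and contact force between mic and the fingers below 0.1 N).
It also fails if it takes over 72 s, if anything falls off the work surface, if the arm or the gripper's body presses on something with over 40 N, if the wrist force passes 120 N, or if a joint passes its speed limit or range.

### The arm

A 7-joint arm with a two-finger parallel gripper is mounted at the origin on the work surface. World frame = base frame: x ahead of the robot, y to its left, z up, the work surface at z = 0. Lengths are in mm, angles in rad, forces in N, time in s.
With the tool pointing down it reaches from about 400 to 875 mm from the base axis. Payload 4.4 kg.
Tool frame: the origin (TCP) lies midway between the tips of the shut fingers; the grasp point (between the pads) lies 19 mm behind it; z points along the fingers, y is the line along which they close (so a half turn about z gives the same grasp; the last joint's range is limited). The gripper opens to 85 mm and grips with 20 to 120 N. Pads are 22 mm wide; open, the fingers measure 114 mm over their backs; the gripper's body (76 mm by 85 mm) begins 54 mm behind the grasp point. The pads swing forward as they close: fully open they stand 13 mm farther back than shut.
Start: joints at [-1.338, 0.628, 0.038, 1.517, -0.027, 0.996, -0.02], TCP at [191.319, 621.221, 231.313] pointing down, gripper open.
Joint ranges: [-3.06, 3.06], [-0.37, 2.12], [-1.25, 1.32], [0.18, 2.47], [-1.1, 4.24], [0.23, 1.98], [-2.94, 2.94]. Speed limits (rad/s): [2.57, 2.57, 3.14, 3.14, 3.14, 3.14, 3.14].

### API

Orientations are given as [roll, pitch, yaw] about the fixed x, y, z axes, in that order (R = Rz(yaw) Ry(pitch) Rx(roll)).
In Python, from cell import ctrl gives the robot as it stands.
- The arm moves only by the shell command python3 -m crank 'ROWS' [OPENING]. ROWS is JSON, a list that holds one entry, the list of rows, each a list of 4 numbers: the shift along the tool's x, y, z normalised to -1 to 1, where 1 is 2.5 cm, then the turn about the tool's z normalised to -1 to 1, where 1 is 0.08 rad. In form: [[[dx, dy, dz, turn], ...]]. A call has 1 to 12 rows; each row shifts and turns the commanded pose from where the row before left it, along the tool's axes as they then stand; what a row does not reach is not made up. A row lasts 1/12 s, in which the tool goes at most 41.7 mm and 7.16 degrees, less where a joint would pass 70% of its speed; a pose out of reach is approached as far as the arm can. A call with a number of a shift or a turn outside -1 to 1 is refused whole. A call with a gripper value outside its range is refused whole. OPENING is the closure, from -1 (fully open) to 1 (shut), set as the call begins (- or left out, the last holds). The fingers move at their own pace and stop on an object; the grip force is fixed at half the most. Time passes only in rows, so rows that do not move let the fingers close. It gives the time, the measured TCP pose, the force, the opening and the grip force at its end, in the units of the state.
- ctrl.read_state(): the state, without advancing time (a new reading comes with each control period).
- ctrl.get_image(name): name is "scene" or "top" or "wrist"; returns a dict with "img" (400x640x3 uint8, red, green, blue), "intrinsics" (3x3 intrinsics, pixels), "extrinsics" (4x4, takes a point from camera to world coordinates). Camera axes: x right, y up, looking along -z (the intrinsics and any distortion apply to the point x, -y, -z); pixel columns grow to the right and rows downward; lengths in mm; the calibration is good to about 2 mm. A picture is of the moment at which its call begins. There is no depth.
- ctrl.finish_job(): hands the job in; it is judged then, once.
Trained networks look in the newest picture that a camera, given by its name, has taken for a name from the list of things; names that differ only in an ending like _2 or _b are one class to them, and where a whole thing is asked for, a point or a joint stands for the part that bears it (a point fixed in the world has none). Each returns a list of dicts, best first, with "confidence" (0 to 1); they miss things now and then, are a little off and sometimes report something else, mostly with a low value. They report only what shows in the picture. A call takes as long as a camera call. They do not tell look-alikes from the thing itself.
- ctrl.find_in(camera, target): "position" ([row, column] in pixels, amid what is visible of it).
- ctrl.trace(camera, target): "mask" (400x640 bool, what is visible of it) and "position" ([row, column] in pixels, amid what is visible of it).
- ctrl.place_of(camera, target): "position" ([row, column] in pixels: a listed point, or the origin of a listed thing).
The state is a dict: "clock": time; "qpos": joint angles; "qd": joint speeds; "tau": joint torques, N m; "eef_pos": TCP position; "tool_rot": TCP orientation; "force": force on the tool from outside, world axes, zero at the start; "torque": the same for the moment, N m; "width": finger opening in mm; "gripper_force": force on a finger pad.
Only numpy, scipy, OpenCV 4.12 (cv2) and the standard library are available. Lean on these libraries where they do the work, as an engineer would, in place of code of your own. Each camera call takes 0.05 s, during which the arm holds its last target. There are 200 camera calls.

## Working session

There is one attempt and no reset: what is moved stays moved. The work goes in short steps, Python scripts to look and compute and a shell command to move; the robot and the scene stay as the last step left them, time stands still between calls to the robot, and variables do not carry over. Pictures are saved under pics/ and viewed, at most 10 in all, crops included, and the job is handed in when it is done.

```bash
ls; mkdir -p pics
cat > h.py <<'E'
import numpy as np, cv2
from cell import ctrl
def ray(im,p):
    K=np.array(im["intrinsics"]);E=np.array(im["extrinsics"])
    r,c=p; v=np.linalg.inv(K)@[c,r,1.]; d=E[:3,:3]@[v[0],-v[1],-v[2]]
    return E[:3,3],d
def at(im,p,z):
    o,d=ray(im,p); return (o+d*(z-o[2])/d[2]).round(1)
def proj(im,P):
    K=np.array(im["intrinsics"]);E=np.array(im["extrinsics"])
    q=E[:3,:3].T@(np.array(P,float)-E[:3,3]); u=K@[q[0],-q[1],-q[2]]; return (u[1]/u[2],u[0]/u[2])
def save(im,n): cv2.imwrite(f"pics/{n}.png",im["img"][:,:,::-1])
E
python3 - <<'E'
from h import *
s=ctrl.read_state();print({k:np.round(s[k],3).tolist() for k in ("clock","eef_pos","tool_rot","width")})
Z=dict(volume_grip=88,peak_grip=78,station=0,mic_tray=45,mic=0,mic_grip=12,cover_handle=130,remote=0,spare_remote=0,streamer=0,tumbler=0,glass_a=0)
for cam in("top","scene"):
    im=ctrl.get_image(cam);save(im,cam+"0")
    print(cam,np.round(im["extrinsics"],2).tolist())
    for n,z in Z.items():
        for r in ctrl.place_of(cam,n)[:3]: print(n,np.round(r["position"],1),round(r["confidence"],2),at(im,r["position"],z)[:2])
E
```

```text
pics
{'clock': 0.0, 'eef_pos': [191.133, 620.603, 230.395], 'tool_rot': [-3.14, 0.0, 2.843], 'width': 85.211}
top [[0.02, 1.0, -0.09, 361.14], [-1.0, 0.02, 0.0, -1.44], [0.0, 0.09, 1.0, 2012.8], [0.0, 0.0, 0.0, 1.0]]
volume_grip [193.7 379.8] 0.68 [ 571.1 -250.9]
volume_grip [267.  403.2] 0.62 [ 286.3 -344.5]
peak_grip [185.5 280.8] 0.45 [596.9 140.5]
station [203.7 266.8] 0.67 [529.9 201.7]
mic_tray [210.  281.4] 0.79 [502.  137.9]
mic_tray [139.  303.2] 0.57 [793.  57.]
mic [138.5 327.5] 0.66 [807.1 -42.7]
mic [230.4 371.2] 0.59 [ 429.  -228.4]
mic_grip [138.4 306.6] 0.75 [803.  44.]
mic_grip [228.5 379.1] 0.62 [ 436.9 -259.1]
cover_handle [203.6 232.7] 0.98 [516.8 319.5]
remote [244.4 277.1] 0.95 [364.2 155. ]
spare_remote [194.9 182.6] 0.95 [559.2 548.8]
spare_remote [203.6 235.6] 0.6 [527.8 329.8]
streamer [161.1 370.3] 0.67 [ 715.7 -221.7]
tumbler [199.7 449.5] 0.59 [ 561.7 -549.6]
glass_a [139.3 306.7] 0.74 [801.9  43.7]
glass_a [142.  327.9] 0.69 [792.3 -44.6]
scene [[-0.5, -0.57, 0.65, 1457.3], [0.87, -0.34, 0.37, 487.28], [0.01, 0.75, 0.66, 1014.11], [0.0, 0.0, 0.0, 1.0]]
v
[... 204 characters left out ...]
.7 [516.1 208.3]
mic_tray [212.3 372.1] 0.87 [493.  130.7]
mic [174.1 282.1] 0.81 [ 434.3 -237.5]
mic [177.9 257.4] 0.67 [ 495.4 -298.9]
mic_grip [168.1 279.3] 0.8 [ 423.7 -255.6]
mic_grip [220.6 235.5] 0.67 [ 708.8 -226.5]
mic_grip [263.9 266.1] 0.2 [801.7 -47.6]
cover_handle [215.8 425.4] 0.82 [514.8 294.5]
remote [203.1 394.7] 0.57 [371.1 159.1]
spare_remote [295.1 498.7] 0.78 [565.4 542. ]
spare_remote [166.1 282.8] 0.59 [ 395.4 -260.3]
streamer [220.9 235.1] 0.82 [ 701.5 -235.3]
streamer [160.4 189.5] 0.37 [ 540.  -565.7]
tumbler [161.2 188.6] 0.79 [ 545.3 -565.3]
glass_a [264.3 269.6] 0.92 [790.  -44.7]
glass_a [272.4 299.6] 0.61 [771.4  43.5]
glass_a [220.7 235.3] 0.54 [ 700.5 -235.3]
```

Run:
```python
import cv2
a=cv2.imread("pics/top0.png")[110:300,150:490];cv2.imwrite("pics/top0c.png",cv2.resize(a,(800,447),interpolation=3))
b=cv2.imread("pics/scene0.png")[100:320,160:520];cv2.imwrite("pics/scene0c.png",cv2.resize(b,(800,489),interpolation=3))
```

```text
(no output)
```

View pics/top0c.png

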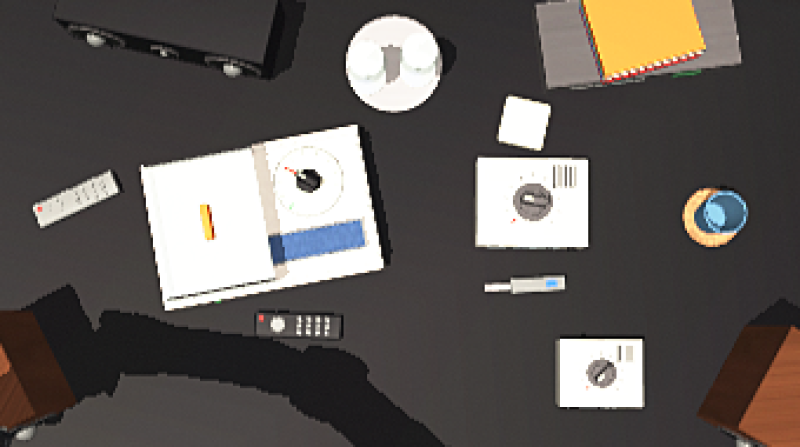

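View pics/scene0c.png

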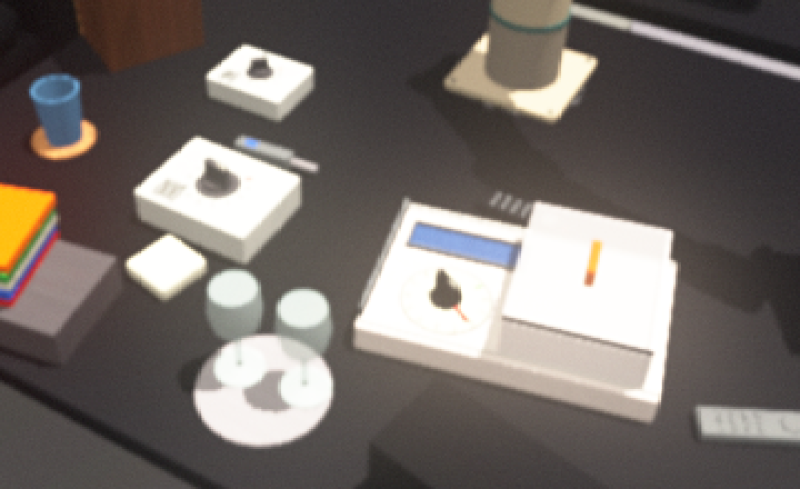

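The pictures show the silver amplifier knob at crop (532,203) with its red mark at lower left. The mic lies in front of it with its tip to the left. The meter's red pointer points up-left and its green mark is at lower left. I'll head to the amplifier.

```bash
R='[-0.85,-0.99,0,0]'; python3 -m crank '[[[-0.85,-0.99,0,0],[-0.85,-0.99,0,0],[-0.85,-0.99,0,0],[-0.85,-0.99,0,0],[-0.85,-0.99,0,0],[-0.85,-0.99,0,0],[-0.85,-0.99,0,0],[-0.85,-0.99,0,0],[-0.85,-0.99,0,0],[-0.85,-0.99,0,0]]]' -1; python3 -c "
from cell import ctrl;print(ctrl.read_state()['qpos'])"
```

```text
clock: 2.13
eef_pos: [322.0, 320.7, 231.6]
tool_rot: [3.141, 0.0, 2.843]
force: [1.1, -0.0, 0.3]
width: 85.6
gripper_force: 0.0
[-0.88546457  0.35254057  0.05365224  2.0402405  -0.02722542  0.74874455
  0.45696188]
```

```bash
python3 -m crank '[[[-0.85,-0.99,0,0],[-0.85,-0.99,0,0],[-0.85,-0.99,0,0],[-0.85,-0.99,0,0],[-0.85,-0.99,0,0],[-0.85,-0.99,0,0],[-0.85,-0.99,0,0],[-0.85,-0.99,0,0],[-0.85,-0.99,0,0],[-0.85,-0.99,0,0]]]' >/dev/null; python3 -m crank '[[[-0.85,-0.99,0,0],[-0.85,-0.99,0,0],[-0.85,-0.99,0,0],[-0.85,-0.99,0,0],[-0.85,-0.99,0,0],[-0.85,-0.99,0,0],[-0.85,-0.99,0,0],[-0.8,-0.95,0,0],[0,0,0,0]]]'
python3 - <<'E'
from h import *
s=ctrl.read_state();print(np.round(s['qpos'],2))
im=ctrl.get_image("wrist");save(im,"w1")
print(np.round(im["extrinsics"],2).tolist())
for n,z in dict(volume_grip=88,mic=0,mic_grip=12).items():
    for r in ctrl.place_of("wrist",n)[:3]: print(n,np.round(r["position"],1),round(r["confidence"],2),at(im,r["position"],z)[:2])
E
```

```text
clock: 3.72
eef_pos: [556.3, -222.9, 231.5]
tool_rot: [-3.137, 0.004, 2.835]
force: [0.0, -1.3, 0.4]
width: 85.4
gripper_force: 0.0
[ 0.23  0.56  0.15  1.67 -0.1   0.92  1.69]
[[0.3, -0.9, -0.31, 474.84], [0.95, 0.28, 0.1, -196.27], [-0.0, -0.33, 0.94, 374.37], [0.0, 0.0, 0.0, 1.0]]
volume_grip [202.3 305.7] 0.76 [ 565.6 -240.2]
mic [ 73.5 277.1] 0.62 [ 425.1 -234.6]
mic [ 14.8 630.9] 0.29 [489.8 172. ]
mic_grip [ 76.3 265.3] 0.81 [ 425.3 -247.7]
```

View pics/w1.png

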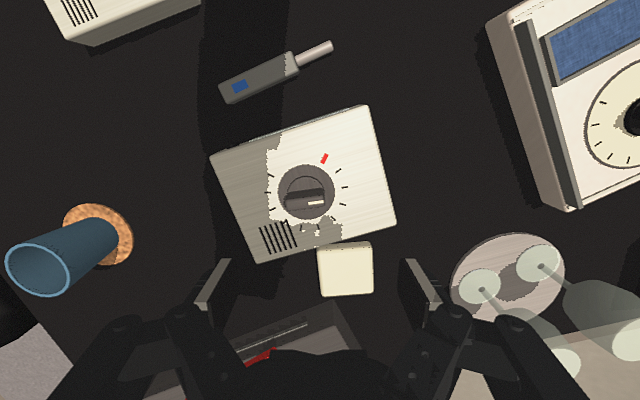

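Run:
```python
from h import *
a=cv2.imread("pics/w1.png")[140:250,255:365];cv2.imwrite("pics/w1c.png",cv2.resize(a,(550,550),interpolation=3))
```

```text
(no output)
```

View pics/w1c.png

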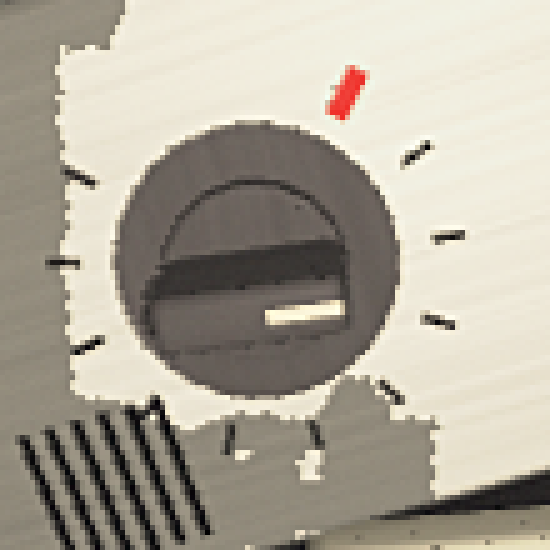

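The bar runs nearly horizontally in the crop with its white end to the right. The red mark is at upper right, and ticks run from it clockwise.

Run:
```python
from h import *
im=ctrl.get_image("wrist")
f=lambda x,y,z: at(im,(140+y/5,255+x/5),z)
a=f(157,326,95);b=f(345,303,95);m=f(348,92,55);c=f(258,258,63)
an=lambda v:np.arctan2(v[1],v[0])
print(a,b,m,c,(a+b)/2,"white ang",an(b-a),"mark",an(m-c))
s=ctrl.read_state();print(s['eef_pos'],s['tool_rot'],np.round(s['qpos'],2))
```

```text
[ 558.5 -249.3   95. ] [ 565.3 -209.8   95. ] [ 529.8 -197.5   55. ] [ 559.3 -228.3   63. ] [ 561.9  -229.55   95.  ] white ang 1.400315460375597 mark 2.334638957036037
[ 554.83500804 -213.28889113  231.22075611] [ 3.14060144e+00 -8.04264820e-04  2.84448354e+00] [ 0.23  0.55  0.15  1.68 -0.1   0.92  1.69]
```

```bash
python3 -m crank '[[[0,0,0,1],[0,0,0,1],[0,0,0,1],[0,0,0,1],[0,0,0,1],[0,0,0,1],[0,0,0,1],[0,0,0,1],[0,0,0,1]]]' >/dev/null;  python3 -m crank '[[[0,0,0,1],[0,0,0,1],[0,0,0,1],[0,0,0,1],[0,0,0,1],[0,0,0,1],[0,0,0,1],[0,0,0,1],[0,0,0,1],[0,0,0,0],[0,0,0,0],[0,0,0,0]]]'
cat >> h.py <<'E'
def look(Z,cam="wrist",k=2):
    im=ctrl.get_image(cam);im=ctrl.get_image(cam)
    s=ctrl.read_state();p=np.array(s["eef_pos"]);y=s["tool_rot"][2]
    print("t",round(s["clock"],2),"tcp",p.round(1),"rpy",np.round(s["tool_rot"],3),"q7",round(s["qpos"][6],2))
    for n,z in Z.items():
        for r in ctrl.place_of(cam,n)[:k]:
            w=at(im,r["position"],z);d=w[:2]-p[:2]
            print(n,np.round(r["position"],1),round(r["confidence"],2),w[:2],"tool dx,dy units",np.round([(d@[np.cos(y),np.sin(y)])/25,(d@[np.sin(y),-np.cos(y)])/25],2))
    return im
E
python3 - <<'E'
from h import *
im=look(dict(volume_grip=88,mic=0,mic_grip=12));save(im,"w2")
a=im["img"];r,c=map(int,ctrl.place_of("wrist","volume_grip")[0]["position"])
cv2.imwrite("pics/w2c.png",cv2.resize(a[r-60:r+60,c-60:c+60,::-1],(480,480),interpolation=3));print(r,c)
E
```

```text
clock: 5.72
eef_pos: [555.1, -214.0, 231.4]
tool_rot: [3.142, -0.001, 1.406]
force: [-0.2, -0.4, 0.6]
width: 85.3
gripper_force: 0.0
t 5.82 tcp [ 555.1 -214.5  231.4] rpy [ 3.141 -0.     1.405] q7 0.51
volume_grip [216.2 331.3] 0.82 [ 563.9 -246.4] tool dx,dy units [-1.2   0.56]
volume_grip [321.6 135.4] 0.79 [ 297.1 -347.7] tool dx,dy units [-6.96 -9.3 ]
mic [202.3 226.8] 0.92 [ 419.9 -236.5] tool dx,dy units [-1.76 -5.19]
mic_grip [210.1 230. ] 0.74 [ 425.9 -244.9] tool dx,dy units [-2.06 -4.89]
216 331
```

View pics/w2c.png

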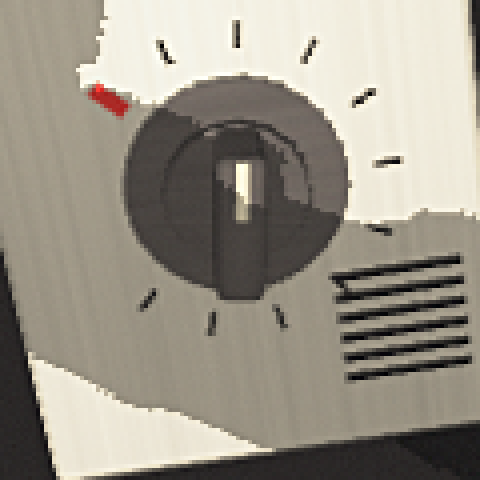

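```bash
python3 -m crank '[[[-0.6,0.28,0,0],[-0.6,0.28,0,0],[0,0,0.8,0],[0,0,0.8,0],[0,0,0.8,0],[0,0,0.8,0],[0,0,0.8,0],[0,0,0.8,0],[0,0,0.8,0],[0,0,0.8,0],[0,0,0,0],[0,0,0,0]]]'; python3 -m crank '[[[0,0,0,0],[0,0,0,0],[0,0,0,0],[0,0,0,0],[0,0,0,0],[0,0,0,0],[0,0,0,0],[0,0,0,0]]]' 1
```

```text
clock: 7.02
eef_pos: [563.2, -246.7, 70.6]
tool_rot: [-3.139, -0.0, 1.403]
force: [0.8, 0.7, 1.4]
width: 85.5
gripper_force: 0.0
clock: 7.68
eef_pos: [564.0, -246.9, 71.9]
tool_rot: [3.141, -0.0, 1.403]
force: [-0.7, 1.8, 5.0]
width: 12.9
gripper_force: 58.9
```

```bash
python3 -m crank '[[[0,0,0,-0.9],[0,0,0,-1],[0,0,0,-1],[0,0,0,-1],[0,0,0,-1],[0,0,0,-1],[0,0,0,-1],[0,0,0,-1],[0,0,0,-1],[0,0,0,-1],[0,0,0,-1],[0,0,0,0]]]'; python3 -c "
from cell import ctrl;s=ctrl.read_state();print(s['torque'])"; python3 -m crank '[[[0,0,0,-0.7],[0,0,0,-0.7],[0,0,0,-0.7],[0,0,0,0],[0,0,0,0]]]'; python3 -c "
from cell import ctrl;s=ctrl.read_state();print(s['torque'])"
```

```text
clock: 8.68
eef_pos: [568.5, -245.5, 72.0]
tool_rot: [3.135, 0.005, 2.28]
force: [7.3, 2.8, -1.0]
width: 13.0
gripper_force: 58.9
[ 0.49886594 -1.51696461  0.00356941]
clock: 9.1
eef_pos: [569.5, -246.0, 72.1]
tool_rot: [3.135, 0.008, 2.441]
force: [9.1, 1.7, -2.8]
width: 12.6
gripper_force: 83.6
[ 0.38321662 -1.94915216 -0.85549808]
```

```bash
python3 -m crank '[[[0,0,0,0],[0,0,0,0],[0,0,0,0],[0,0,-0.5,0],[0,0,-0.9,0],[0,0,-1,0],[0,0,-1,0],[0,0,-1,0],[0,0,-1,0],[0,0,-1,0],[0,0,0,0],[0,0,0,0]]]' -1
python3 - <<'E'
from h import *
im=look(dict(volume_grip=88,mic=0,mic_grip=12));save(im,"w3")
a=im["img"];r,c=map(int,ctrl.place_of("wrist","volume_grip")[0]["position"])
s=ctrl.read_state();p=np.array(s["eef_pos"]);y=s["tool_rot"][2];d=np.array([597,140])-p[:2]
print("to peak",(d@[np.cos(y),np.sin(y)])/25,(d@[np.sin(y),-np.cos(y)])/25)
cv2.imwrite("pics/w3c.png",cv2.resize(a[r-60:r+60,c-60:c+60,::-1],(360,360),interpolation=3));print(r,c)
E
```

```text
clock: 10.1
eef_pos: [564.3, -247.6, 233.6]
tool_rot: [3.141, 0.004, 2.442]
force: [-0.7, 0.4, -0.6]
width: 85.4
gripper_force: 0.0
t 10.2 tcp [ 563.  -246.6  231. ] rpy [-3.141e+00 -1.000e-03  2.442e+00] q7 1.36
volume_grip [41.1 36.2] 0.91 [ 291.7 -351.7] tool dx,dy units [  5.6 -10.2]
volume_grip [189.1 323. ] 0.77 [ 566.  -242.2] tool dx,dy units [0.02 0.21]
mic [ 81.9 250.4] 0.85 [ 423.3 -238. ] tool dx,dy units [ 4.5  -3.33]
mic_grip [ 83.8 244.9] 0.62 [ 422.9 -243.1] tool dx,dy units [ 4.38 -3.5 ]
to peak 8.91185278341026 12.71018111510932Traceback (most recent call last):
  File "<stdin>", line 6, in <module>
cv2.error: OpenCV(4.12.0) /io/opencv/modules/imgproc/src/resize.cpp:4208: error: (-215:Assertion failed) !ssize.empty() in function 'resize'
```

```bash
python3 -c "
import cv2
a=cv2.imread('pics/w3.png')
cv2.imwrite('pics/w3c.png',cv2.resize(a[135:255,260:380],(360,360),interpolation=3))"
```

```text
(no output)
```

View pics/w3c.png

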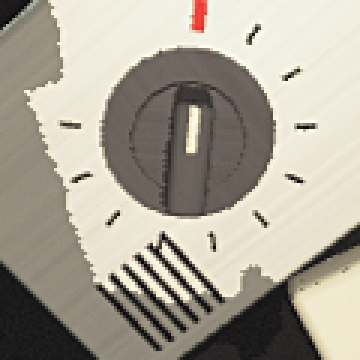

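```bash
python3 -m crank '[[[0.7,0.98,0,0],[0.7,0.98,0,0],[0.7,0.98,0,0],[0.7,0.98,0,0],[0.7,0.98,0,0],[0.7,0.98,0,0],[0.7,0.98,0,0],[0.7,0.98,0,0],[0.7,0.98,0,0],[0.7,0.98,0,0],[0.7,0.98,0,0],[0.7,0.98,0,0]]]' >/dev/null; python3 -m crank '[[[0.5,0.9,0,0],[0,0,0,0],[0,0,0,0],[0,0,0,0]]]'
python3 - <<'E'
from h import *
im=look(dict(peak_grip=78,mic_tray=45,station=0,cover_handle=130,remote=0));save(im,"w4")
E
```

```text
clock: 11.73
eef_pos: [596.7, 137.5, 230.6]
tool_rot: [-3.14, 0.0, 2.442]
force: [0.4, -0.3, 0.3]
width: 85.2
gripper_force: 0.0
t 11.83 tcp [597.  136.6 231. ] rpy [-3.14  0.    2.44] q7 0.72
peak_grip [182.2 322.4] 0.77 [594.9 144.4] tool dx,dy units [0.27 0.18]
mic_tray [114.4 249.2] 0.88 [488.7 126.6] tool dx,dy units [ 3.05 -3.1 ]
station [ 96.8 332.9] 0.97 [535.4 212.5] tool dx,dy units [3.84 0.73]
station [390.8   9.1] 0.45 [ 543.8 -565. ] tool dx,dy units [-16.48 -22.81]
cover_handle [ 94.1 332.9] 0.5 [532.6 206.6] tool dx,dy units [3.78 0.48]
```

View pics/w4.png

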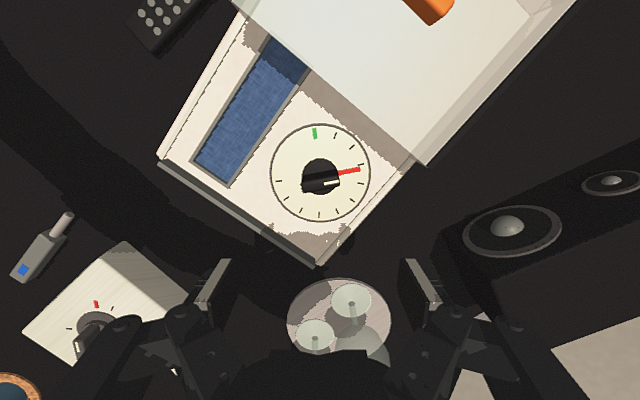

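The volume's white line meets the red mark. On the meter the red pointer at (350,171) must turn anticlockwise to the green mark at (314,133).

Run:
```python
from h import *
im=ctrl.get_image("wrist");a=im["img"].astype(int)[115:235,260:380]
R,G,B=a[...,0],a[...,1],a[...,2]
def pts(m,z):
    m=cv2.morphologyEx(m.astype(np.uint8),cv2.MORPH_OPEN,np.ones((2,2),np.uint8))
    n,l,st,_=cv2.connectedComponentsWithStats(m);k=1+np.argmax(st[1:,4]);r,c=np.nonzero(l==k)
    P=np.array([at(im,(x+115,y+260),z)[:2] for x,y in zip(r,c)]);v=np.linalg.svd(P-P.mean(0),full_matrices=False)[2][0]
    return P,v
c=np.array([594.9,144.4])
red,v=pts((R-G>70)&(R-B>70),52); grn,w=pts((G-R>50)&(G-B>20),46)
for P,u in((red,v),(grn,w)):
    u=u*np.sign(u@(P.mean(0)-c));print(len(P),P.mean(0),"axis",np.arctan2(u[1],u[0]),"from c",np.arctan2(*(P.mean(0)-c)[::-1]))
# intersect
A=np.c_[v,-w];t=np.linalg.solve(A,grn.mean(0)-red.mean(0));print("axis xy",red.mean(0)+v*t[0])
m=ctrl.trace("wrist","mic_tray");M=m[0]["mask"]
print(m[0]["confidence"],cv2.minAreaRect(np.argwhere(M)[:,::-1].astype(np.float32)))
b=np.argwhere((im["img"][...,2].astype(int)-im["img"][...,0]>35));b=b[(b[:,0]<200)&(b[:,1]>180)]
P=np.array([at(im,x,45)[:2] for x in b],np.float32);print(len(P),cv2.minAreaRect(P),cv2.boxPoints(cv2.minAreaRect(P)).tolist())
```

```text
103 [611.22330097 172.87281553] axis 1.080249267784597 from c 1.0502449203248994
41 [552.70243902 169.75853659] axis 2.557392997421368 from c 2.6004764432633687
axis xy [594.72159032 141.97600379]
0.56 ((348.7986755371094, 62.96482849121094), (262.8059997558594, 412.092529296875), 42.818359375)
5009 ((488.7903747558594, 124.44999694824219), (45.317527770996094, 160.01751708984375), 11.953476905822754) [[450.0517578125, 198.03082275390625], [483.19415283203125, 41.483116149902344], [527.5289916992188, 50.869171142578125], [494.3865966796875, 207.4168701171875]]
```

```bash
python3 -m crank '[[[0,0,0,1],[0,0,0,1],[0,0,0,1],[0,0,0,1],[0,0,0,1],[0,0,0,1],[0,0,0,1],[0,0,0,1],[0,0,0,1]]]' >/dev/null;  python3 -m crank '[[[0,0,0,1],[0,0,0,1],[0,0,0,1],[0,0,0,1],[0,0,0,1],[0,0,0,1],[0,0,0,1],[0,0,0,1],[0,0,0,0.1],[0,0,0,0],[0,0,0,0]]]'
python3 - <<'E'
from h import *
im=look(dict(peak_grip=78,mic_tray=45));save(im,"w5")
r,c=map(int,ctrl.place_of("wrist","peak_grip")[0]["position"])
cv2.imwrite("pics/w5c.png",cv2.resize(im["img"][r-60:r+60,c-60:c+60,::-1],(360,360),interpolation=3));print(r,c)
E
```

```text
clock: 13.85
eef_pos: [597.0, 138.7, 231.3]
tool_rot: [-3.141, -0.0, 1.077]
force: [0.4, 0.2, -0.8]
width: 85.5
gripper_force: 0.0
t 13.95 tcp [597.1 138.6 231.3] rpy [-3.141 -0.     1.076] q7 -0.4
peak_grip [185.9 317.8] 0.74 [596.8 140.2] tool dx,dy units [ 0.05 -0.04]
mic_tray [225.1 249.3] 0.72 [490.5 127.9] tool dx,dy units [-2.4  -3.55]
185 317
```

View pics/w5c.png

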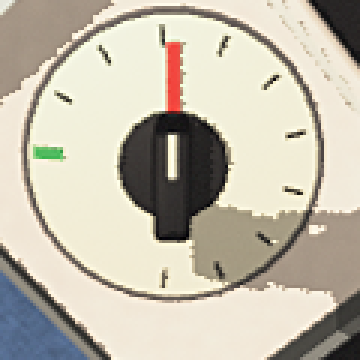

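The bar is aligned with the tool, and the green mark lies about 1.5 rad anticlockwise. Gripping.

```bash
python3 -m crank '[[[0.05,-0.05,0.4,0],[0,0,0.9,0],[0,0,0.9,0],[0,0,0.9,0],[0,0,0.9,0],[0,0,0.9,0],[0,0,0.9,0],[0,0,0.65,0],[0,0,0.35,0],[0,0,0,0]]]'; python3 -m crank '[[[0,0,0,0],[0,0,0,0],[0,0,0,0],[0,0,0,0],[0,0,0,0],[0,0,0,0],[0,0,0,0],[0,0,0,0]]]' 1;python3 -m crank '[[[0,0,0,-0.9],[0,0,0,-1],[0,0,0,-1],[0,0,0,-1],[0,0,0,-1],[0,0,0,-1],[0,0,0,-1],[0,0,0,-1],[0,0,0,-1],[0,0,0,-1],[0,0,0,-1],[0,0,0,-1]]]';python3 -m crank '[[[0,0,0,-1],[0,0,0,-1],[0,0,0,-1],[0,0,0,-1],[0,0,0,-1],[0,0,0,-1],[0,0,0,-1],[0,0,0,0],[0,0,0,0]]]'; python3 -c "
from cell import ctrl;s=ctrl.read_state();print(s['torque'])"
```

```text
clock: 14.93
eef_pos: [594.9, 140.1, 58.9]
tool_rot: [-3.138, 0.003, 1.075]
force: [0.5, -0.6, 0.3]
width: 85.6
gripper_force: 0.0
clock: 15.6
eef_pos: [594.2, 142.0, 62.0]
tool_rot: [-3.136, -0.0, 1.076]
force: [-6.7, 2.3, 9.2]
width: 12.8
gripper_force: 59.4
clock: 16.6
eef_pos: [594.2, 141.9, 62.0]
tool_rot: [-3.139, -0.004, 2.032]
force: [-5.7, 2.3, 7.5]
width: 13.0
gripper_force: 59.3
clock: 17.35
eef_pos: [594.1, 141.9, 62.0]
tool_rot: [-3.141, -0.005, 2.585]
force: [-5.5, 3.1, 6.7]
width: 12.6
gripper_force: 60.0
[ 0.62513992  1.27982219 -0.75658542]
```

```bash
python3 -m crank '[[[0,0,0,0],[0,0,0,0],[0,0,0,0],[0,0,-0.5,0],[0,0,-0.9,0],[0,0,-1,0],[0,0,-1,0],[0,0,-1,0],[0,0,-1,0],[0,0,-1,0],[0,0,0,0],[0,0,0,0]]]' -1
python3 - <<'E'
from h import *
im=look(dict(peak_grip=78));save(im,"w6");a=im["img"].astype(int)
r,c=map(int,ctrl.place_of("wrist","peak_grip")[0]["position"])
a=a[r-60:r+60,c-60:c+60]
R,G,B=a[...,0],a[...,1],a[...,2]
for m in((R-G>70)&(R-B>70),(G-R>50)&(G-B>20)):
    P=np.argwhere(m);print(len(P),P.min(0)+[r-60,c-60],P.max(0)+[r-60,c-60])
s=ctrl.read_state();p=np.array(s["eef_pos"]);y=s["tool_rot"][2];d=np.array([423,-243])-p[:2]
print("to mic",(d@[np.cos(y),np.sin(y)])/25,(d@[np.sin(y),-np.cos(y)])/25)
E
```

```text
clock: 18.35
eef_pos: [597.8, 140.3, 223.8]
tool_rot: [3.138, 0.003, 2.586]
force: [-0.5, -0.3, -1.0]
width: 85.6
gripper_force: 0.0
t 18.45 tcp [596.1 140.  221.1] rpy [-3.141 -0.     2.587] q7 0.77Traceback (most recent call last):
  File "<stdin>", line 3, in <module>
IndexError: list index out of range
```

Run:
```python
from h import *
s=ctrl.read_state();p=np.array(s["eef_pos"]);y=s["tool_rot"][2];d=np.array([423,-243])-p[:2]
print("to mic",(d@[np.cos(y),np.sin(y)])/25,(d@[np.sin(y),-np.cos(y)])/25)
a=cv2.imread("pics/w6.png");cv2.imwrite("pics/w6c.png",cv2.resize(a[120:240,260:380],(360,360),interpolation=3))
```

```text
to mic -2.1986716545561045 -16.66353723766414
```

View pics/w6c.png

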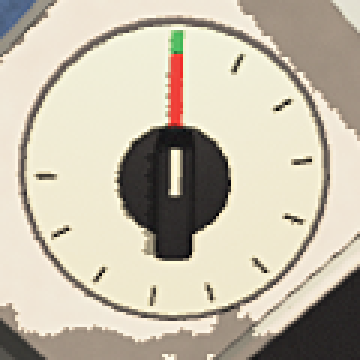

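The pointer is home on the green mark. Now to the mic.

```bash
python3 -m crank '[[[-0.13,-0.98,0,0],[-0.13,-0.98,0,0],[-0.13,-0.98,0,0],[-0.13,-0.98,0,0],[-0.13,-0.98,0,0],[-0.13,-0.98,0,0],[-0.13,-0.98,0,0],[-0.13,-0.98,0,0],[-0.13,-0.98,0,0]]]' >/dev/null; python3 -m crank '[[[-0.13,-0.98,0,0],[-0.13,-0.98,0,0],[-0.13,-0.98,0,0],[-0.13,-0.98,0,0],[-0.13,-0.98,0,0],[-0.13,-0.98,0,0],[-0.13,-0.98,0,0],[-0.13,-0.98,0,0]]]' >/dev/null;  python3 -m crank '[[[0,0,0,1],[0,0,0,1],[0,0,0,1],[0,0,0,1],[0,0,0,1],[0,0,0,1],[0,0,0,1],[0,0,0,1],[0,0,0,1],[0,0,0,1],[0,0,0,1],[0,0,0,0.7]]]'>/dev/null;  python3 -m crank '[[[0,0,0,0],[0,0,0,0],[0,0,0,0]]]'
python3 - <<'E'
from h import *
im=look(dict(mic=0,mic_grip=12));save(im,"w7")
t=ctrl.trace("wrist","mic")
for m in t[:2]:
    P=np.array([at(im,x,14)[:2] for x in np.argwhere(m["mask"])],np.float32)
    v=np.linalg.svd(P-P.mean(0),full_matrices=False)[2][0]
    print(m["confidence"],m["position"],len(P),P.mean(0),cv2.minAreaRect(P),"axis",np.arctan2(v[1],v[0]))
    q=P@v;u=np.array([-v[1],v[0]])
    for k in np.linspace(q.min(),q.max(),9)[:-1]:
        s=P[(q>=k)&(q<k+(q.max()-q.min())/8)];print(s.mean(0).round(1),np.ptp(s@u).round(1))
E
```

```text
clock: 21.22
eef_pos: [423.9, -242.6, 220.8]
tool_rot: [-3.141, -0.0, 1.652]
force: [0.2, -0.1, 0.5]
width: 85.1
gripper_force: 0.0
t 21.32 tcp [ 424.  -242.7  221.1] rpy [-3.141 -0.     1.652] q7 0.76
mic [165.7 318.5] 0.67 [ 423.1 -232.3] tool dx,dy units [ 0.42 -0.  ]
mic_grip [176.4 320.5] 0.87 [ 426.6 -243.6] tool dx,dy units [-0.04  0.1 ]
0.76 [176.3, 319.4] 1809 [ 423.7408  -239.33266] ((422.5534973144531, -234.6944580078125), (25.62694549560547, 144.3068389892578), 5.323343276977539) axis -1.4872385
[ 418.  -171.5] 10.9
[ 419.9 -189.4] 12.2
[ 421.2 -208.9] 23.7
[ 422.5 -225.4] 24.2
[ 423.8 -243.3] 25.7
[ 425.7 -261.3] 23.5
[ 426.9 -279.3] 22.7
[ 428.8 -297.4] 24.4
```

```bash
python3 -m crank '[[[-0.17,0.02,0.4,0],[0,0,0.9,0],[0,0,0.9,0],[0,0,0.9,0],[0,0,0.9,0],[0,0,0.9,0],[0,0,0.9,0],[0,0,0.9,0],[0,0,0.9,0],[0,0,0.5,0],[0,0,0.3,0],[0,0,0,0]]]'; python3 -m crank '[[[0,0,0,0],[0,0,0,0],[0,0,0,0]]]'; python3 -m crank '[[[0,0,0,0],[0,0,0,0],[0,0,0,0],[0,0,0,0],[0,0,0,0],[0,0,0,0],[0,0,0,0]]]' 1
```

```text
clock: 22.47
eef_pos: [423.9, -246.8, 9.5]
tool_rot: [-3.139, -0.002, 1.65]
force: [-0.2, -0.5, 0.5]
width: 85.6
gripper_force: 0.0
clock: 22.72
eef_pos: [425.6, -247.4, 12.1]
tool_rot: [3.14, 0.001, 1.651]
force: [-0.2, -0.1, -0.5]
width: 85.5
gripper_force: 0.0
clock: 23.3
eef_pos: [425.1, -247.1, 11.7]
tool_rot: [3.141, 0.0, 1.651]
force: [-0.9, 1.1, 5.1]
width: 22.3
gripper_force: 59.7
```

```bash
python3 -m crank '[[[0,0,-0.3,0],[0,0,-0.6,0],[0,0,-0.9,0],[0,0,-0.9,0],[0,0,-0.9,0],[0,0,-0.9,0],[0,0,-0.9,0],[0,0,-0.6,0],[0,0,-0.3,0],[0,0,0,0],[0,0,0,0]]]'
python3 - <<'E'
from h import *
im=look(dict(mic=150,mic_grip=162));save(im,"w8")
s=ctrl.read_state();T=np.array(s["eef_pos"]);h=T[2]-11
for m in ctrl.trace("wrist","mic")[:1]:
    print(m["confidence"]);P=np.array([at(im,x,h+12)[:2] for x in np.argwhere(m["mask"])],np.float32)
    y=s["tool_rot"][2];d=P-T[:2];a=d@[np.cos(y),np.sin(y)];b=d@[np.sin(y),-np.cos(y)]
    print(h,"along",a.min(),a.max(),"across",b.min(),b.max())
    for k in range(-60,95,15):
        q=b[(a>=k)&(a<k+15)]
        if len(q):print(k,q.min().round(1),q.max().round(1))
d=np.array([492.3,112.3])-T[:2]
print((d@[np.cos(y),np.sin(y)])/25,(d@[np.sin(y),-np.cos(y)])/25)
E
```

```text
clock: 24.22
eef_pos: [424.8, -246.7, 168.6]
tool_rot: [-3.141, -0.0, 1.651]
force: [-0.5, 0.4, -2.2]
width: 22.0
gripper_force: 59.0
t 24.32 tcp [ 424.2 -246.5  167.8] rpy [-3.140e+00 -1.000e-03  1.651e+00] q7 0.82
mic [230.3 316.4] 0.72 [ 421.9 -236.1] tool dx,dy units [ 0.42 -0.06]
mic_grip [261.8 318.8] 0.87 [ 424.7 -251.5] tool dx,dy units [-0.2  0. ]
0.81
156.73179463342308 along -66.23928313493259 84.36316575104763 across -14.160750936644062 12.39691591434445
-60 -13.4 12.4
-45 -14.2 12.2
-30 -13.4 11.8
-15 -12.9 11.4
0 -13.7 12.0
15 -13.8 11.9
30 -13.6 12.0
45 -7.4 4.8
60 -7.2 4.6
75 -6.9 4.9
14.093718291648294 3.8581519096633548
```

View pics/w8.png

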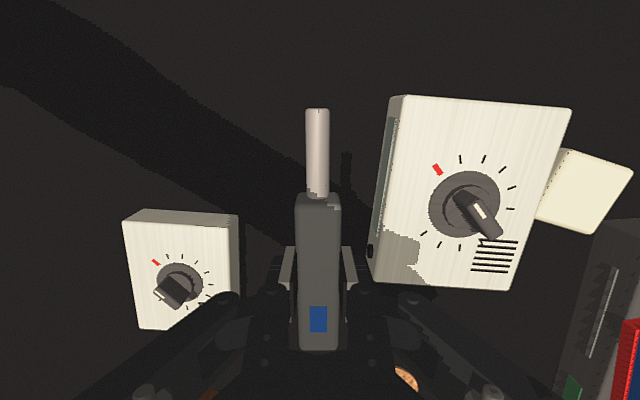

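The mic is held level with its tip forward, 14 mm off the tool centre. Carrying it over the tray.

```bash
python3 -m crank '[[[0.5,0.14,0,0],[0.94,0.26,0,0],[0.94,0.26,0,0],[0.94,0.26,0,0],[0.94,0.26,0,0],[0.94,0.26,0,0],[0.94,0.26,0,0],[0.94,0.26,0,0],[0.94,0.26,0,0],[0.94,0.26,0,0],[0.94,0.26,0,0],[0.94,0.26,0,0]]]' >/dev/null; python3 -m crank '[[[0.94,0.26,0,0],[0.94,0.26,0,0],[0.94,0.26,0,0],[0.43,0.1,0,0],[0,0,0,-0.8],[0,0,0,-0.8],[0,0,0,0],[0,0,0,0],[0,0,0,0]]]'
python3 - <<'E'
from h import *
im=look(dict(mic_tray=45));im=ctrl.get_image("wrist")
s=ctrl.read_state();T=np.array(s["eef_pos"]);y=s["tool_rot"][2]
def F(P): d=P-T[:2]; return d@[np.cos(y),np.sin(y)],d@[np.sin(y),-np.cos(y)]
a=im["img"].astype(int);b=np.argwhere(a[...,2]-a[...,0]>35)
P=np.array([at(im,x,45)[:2] for x in b],np.float32)
A,B=F(P);k=(abs(A)<150)&(abs(B)<45)
m=np.zeros(a.shape[:2],np.uint8);m[b[k][:,0],b[k][:,1]]=1
print(k.sum(),A[k].min(),A[k].max(),cv2.minAreaRect(P[k]))
for i in range(-90,120,15):
    q=B[k&(A>=i)&(A<i+15)]
    if len(q):print(i,q.min().round(1),q.max().round(1))
t=ctrl.get_image("top");c=t["img"].astype(int)
b=np.argwhere(c[...,2]-c[...,0]>35);P=np.array([at(t,x,45)[:2] for x in b],np.float32);k=(abs(P[:,0]-490)<70)&(abs(P[:,1]-125)<110);print("top",k.sum(),cv2.minAreaRect(P[k]))
E
```

```text
clock: 26.22
eef_pos: [493.4, 111.1, 168.6]
tool_rot: [-3.141, 0.0, 1.776]
force: [0.8, 0.1, -1.4]
width: 22.7
gripper_force: 59.0
t 26.32 tcp [493.5 111.3 168.7] rpy [-3.141  0.     1.777] q7 0.2
mic_tray [180.  320.4] 0.64 [491.9 127.3] tool dx,dy units [0.64 0.07]
1537 -149.7091951685964 90.5942593605143 ((497.94268798828125, 82.3245849609375), (45.68378829956055, 240.37762451171875), 11.606427192687988)
-15 -23.7 -22.6
0 -24.3 21.3
15 -24.0 21.0
30 -23.6 20.6
45 -24.2 21.2
60 -23.8 21.6
75 -21.3 21.1
90 -22.9 21.0
top 83 ((503.2619323730469, 71.71334838867188), (41.93655014038086, 48.622161865234375), 13.622445106506348)
```

```bash
python3 -m crank '[[[-0.02,-0.02,0.3,0],[0,0,0.6,0],[0,0,0.8,0],[0,0,0.8,0],[0,0,0.7,0],[0,0,0.5,0],[0,0,0.35,0],[0,0,0.2,0],[0,0,0.1,0],[0,0,0,0],[0,0,0,0],[0,0,0,0]]]'
```

```text
clock: 27.47
eef_pos: [493.7, 111.4, 60.7]
tool_rot: [3.14, -0.0, 1.779]
force: [1.2, 0.1, -0.5]
width: 22.2
gripper_force: 59.0
```

```bash
python3 -m crank '[[[0,0,0.08,0],[0,0,0.06,0],[0,0,0,0],[0,0,0,0]]]'
```

```text
clock: 27.8
eef_pos: [493.4, 111.4, 56.8]
tool_rot: [3.141, -0.0, 1.779]
force: [1.0, 0.4, -0.0]
width: 22.6
gripper_force: 59.1
```

```bash
python3 -m crank '[[[0,0,0,0],[0,0,0,0],[0,0,0,0],[0,0,0,0],[0,0,0,0],[0,0,0,0]]]' -1; python3 -m crank '[[[0,0,-0.3,0],[0,0,-0.8,0],[0,0,-0.9,0],[0,0,-0.9,0],[0,0,-0.9,0],[0,0,-0.9,0],[0,0,-0.9,0],[0,0,-0.9,0],[0,0,-0.5,0],[0,0,0,0],[0,0,0,0],[0,0,0,0]]]'
python3 - <<'E'
from h import *
im=look(dict(mic=45,mic_grip=57,mic_tray=45,cover_handle=130));save(im,"w9")
s=ctrl.read_state();T=np.array(s["eef_pos"]);y=s["tool_rot"][2]
def F(P): d=P-T[:2]; return d@[np.cos(y),np.sin(y)],d@[np.sin(y),-np.cos(y)]
for m in ctrl.trace("wrist","mic")[:1]:
    A,B=F(np.array([at(im,x,57)[:2] for x in np.argwhere(m["mask"])]));print(m["confidence"],"mic along",A.min(),A.max())
    for i in range(-75,90,20):
        q=B[(A>=i)&(A<i+20)]
        if len(q):print(i,q.min().round(1),q.max().round(1))
a=im["img"].astype(int);b=np.argwhere(a[...,2]-a[...,0]>35)
A,B=F(np.array([at(im,x,45)[:2] for x in b]));k=(abs(A)<110)&(abs(B)<45);print("blue",A[k].min(),A[k].max(),B[k].min(),B[k].max())
E
```

```text
clock: 28.3
eef_pos: [493.1, 111.3, 56.6]
tool_rot: [3.142, -0.0, 1.779]
force: [-0.7, 0.4, -0.5]
width: 85.3
gripper_force: 0.0
clock: 29.3
eef_pos: [492.4, 111.3, 231.0]
tool_rot: [-3.14, -0.0, 1.779]
force: [-0.6, -0.5, -0.3]
width: 85.9
gripper_force: 0.0
t 29.4 tcp [492.3 111.1 230.5] rpy [-3.139  0.     1.779] q7 0.16
mic [168.9 318.4] 0.72 [489.  124.6] tool dx,dy units [ 0.56 -0.02]
mic_grip [180.6 320.1] 0.64 [493.3 114. ] tool dx,dy units [0.1  0.06]
mic_tray [168.1 317.9] 0.9 [488.2 125.4] tool dx,dy units [ 0.59 -0.04]
mic_tray [181.8 321.1] 0.26 [495.5 109.7] tool dx,dy units [-0.08  0.11]
0.55 mic along -59.066337716574374 83.81621933209321
-75 -11.3 11.1
-55 -12.4 12.1
-35 -12.3 10.8
-15 -10.8 10.6
5 -11.7 11.2
25 -12.8 11.2
45 -5.8 4.2
65 -5.8 5.2
blue -65.87789100864619 90.12643099994871 -23.292155639073282 22.629875523581475
```

The mic sits centred in the tray. Next, the cover handle.

```bash
python3 -m crank '[[[0.89,0.28,0,-1],[0.89,0.28,0,0],[0.89,0.28,0,0],[0.89,0.28,0,0],[0.89,0.28,0,0],[0.89,0.28,0,0],[0.89,0.28,0,0],[0.89,0.28,0,0],[0.89,0.28,0,0],[0,0,0,-1],[0,0,0,-1],[0,0,0,-1]]]' >/dev/null; python3 -m crank '[[[0,0,0,-1],[0,0,0,-1],[0,0,0,-1],[0,0,0,-1],[0,0,0,-1],[0,0,0,-1],[0,0,0,-1],[0,0,0,-1],[0,0,0,-1],[0,0,0,-1],[0,0,0,-1],[0,0,0,-1]]]' >/dev/null;python3 -m crank '[[[0,0,0,-1],[0,0,0,-1],[0,0,0,-1],[0,0,0,-0.6],[0,0,0,0],[0,0,0,0],[0,0,0,0]]]'
python3 - <<'E'
from h import *
im=look(dict(cover_handle=130,mic=45));save(im,"w10")
a=im["img"].astype(int);s=ctrl.read_state();T=np.array(s["eef_pos"])
b=np.argwhere((a[...,0]-a[...,2]>90)&(a[...,0]-a[...,1]>40));P=np.array([at(im,x,138)[:2] for x in b],np.float32)
k=np.linalg.norm(P-T[:2],axis=1)<80;print(k.sum(),cv2.minAreaRect(P[k]))
E
```

```text
clock: 32.23
eef_pos: [498.4, 321.3, 231.4]
tool_rot: [3.141, -0.0, -2.937]
force: [-0.7, -0.4, 0.5]
width: 85.6
gripper_force: 0.0
t 32.33 tcp [498.4 321.2 231.5] rpy [-3.142 -0.    -2.937] q7 1.11
cover_handle [216.6 292.4] 0.72 [516.3 301.1] tool dx,dy units [-0.54 -0.93]
cover_handle [307.9  57.3] 0.47 [669.8  74.8] tool dx,dy units [ -4.71 -11.04]
mic [139.6 150.4] 0.77 [490.4 122.6] tool dx,dy units [ 1.93 -7.71]
1002 ((509.4039306640625, 300.5049133300781), (63.02405548095703, 14.781158447265625), 12.030584335327148)
```

```bash
python3 -m crank '[[[-0.3,-0.9,0,0],[0,0,0.4,0],[0,0,0.9,0],[0,0,0.9,0],[0,0,0.9,0],[0,0,0.8,0],[0,0,0.5,0],[0,0,0.3,0],[0,0,0,0],[0,0,0,0],[0,0,0,0]]]'; python3 -m crank '[[[0,0,0,0],[0,0,0,0],[0,0,0,0],[0,0,0,0],[0,0,0,0],[0,0,0,0],[0,0,0,0]]]' 1
```

```text
clock: 33.35
eef_pos: [511.1, 301.0, 115.0]
tool_rot: [3.141, 0.002, -2.937]
force: [-0.3, 0.1, -0.1]
width: 85.8
gripper_force: 0.0
clock: 33.93
eef_pos: [510.6, 300.5, 114.4]
tool_rot: [-3.141, 0.0, -2.936]
force: [-0.4, -0.4, 2.9]
width: 12.6
gripper_force: 59.5
```

```bash
python3 -m crank '[[[0,-0.4,0,0],[0,-0.7,0,0],[0,-0.7,0,0],[0,-0.7,0,0],[0,-0.7,0,0],[0,-0.7,0,0],[0,-0.7,0,0],[0,-0.7,0,0],[0,-0.7,0,0],[0,-0.5,0,0],[0,0,0,0],[0,0,0,0]]]'
```

```text
clock: 34.93
eef_pos: [544.8, 140.2, 114.4]
tool_rot: [-3.141, 0.002, -2.938]
force: [3.3, -0.1, 1.8]
width: 12.8
gripper_force: 59.5
```

```bash
python3 -m crank '[[[0,-0.3,0,0],[0,-0.2,0,0],[0,-0.15,0,0],[0,-0.05,0,0],[0,0,0,0],[0,0,0,0]]]'; python3 -m crank '[[[0,-0.1,0,0],[0,0,0,0],[0,0,0,0],[0,0,0,0]]]'
```

```text
clock: 35.43
eef_pos: [545.6, 136.6, 114.4]
tool_rot: [3.128, 0.003, -2.929]
force: [-0.8, 21.6, 1.1]
width: 12.7
gripper_force: 60.2
clock: 35.77
eef_pos: [545.6, 136.5, 114.4]
tool_rot: [3.126, 0.003, -2.927]
force: [-2.7, 26.2, 0.7]
width: 12.7
gripper_force: 60.3
```

```bash
python3 -m crank '[[[0,0.1,0,0],[0,0,0,0],[0,0,0,0],[0,0,0,0],[0,0,0,0],[0,0,0,0]]]' -1; python3 -m crank '[[[0,0,-0.3,0],[0,0,-0.8,0],[0,0,-0.9,0],[0,0,-0.9,0],[0,0,-0.9,0],[0,0,-0.9,0],[0,0,0,0],[0,0,0,0],[0,0,0,0]]]'
python3 - <<'E'
from h import *
im=look(dict(cover_handle=130,mic=45));save(im,"w11")
a=im["img"].astype(int);s=ctrl.read_state();T=np.array(s["eef_pos"])
b=np.argwhere((a[...,0]-a[...,2]>90)&(a[...,0]-a[...,1]>40));P=np.array([at(im,x,138)[:2] for x in b],np.float32)
k=np.linalg.norm(P-T[:2],axis=1)<80;r=cv2.minAreaRect(P[k]);print(k.sum(),r)
d=np.array(r[0])-[509.4,300.5];print("moved",np.linalg.norm(d))
cv2.imwrite("pics/w11.png",im["img"][:,:,::-1])
E
```

```text
clock: 36.27
eef_pos: [547.0, 123.4, 113.9]
tool_rot: [-3.141, -0.001, -2.938]
force: [0.7, -0.7, 0.7]
width: 83.5
gripper_force: 0.0
clock: 37.02
eef_pos: [546.7, 124.0, 231.5]
tool_rot: [-3.141, -0.001, -2.937]
force: [-0.2, -0.3, -1.4]
width: 85.9
gripper_force: 0.0
t 37.12 tcp [546.4 124.  230.6] rpy [-3.141e+00 -2.000e-03 -2.937e+00] q7 1.43
cover_handle [207.6 330.2] 0.6 [548.  136.6] tool dx,dy units [-0.17  0.48]
cover_handle [  8.6 383.1] 0.22 [386.  140.9] tool dx,dy units [6.14 1.97]
935 ((544.6585083007812, 137.20608520507812), (62.96670150756836, 12.765392303466797), 12.205721855163574)
moved 167.05707113632593
```

View pics/w11.png

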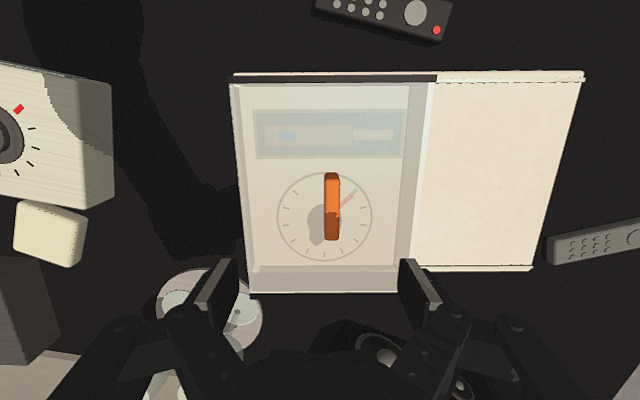

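The cover stopped against about 26 N after 167 mm of travel. I'll grip again and press harder to confirm that is the real stop.

```bash
python3 -m crank '[[[0,0.5,0,0],[0,0,0.4,0],[0,0,0.9,0],[0,0,0.9,0],[0,0,0.9,0],[0,0,0.8,0],[0,0,0.5,0],[0,0,0.25,0],[0,0,0,0],[0,0,0,0]]]'; python3 -m crank '[[[0,0,0,0],[0,0,0,0],[0,0,0,0],[0,0,0,0],[0,0,0,0],[0,0,0,0],[0,0,0,0]]]' 1;  python3 -m crank '[[[0,-0.3,0,0],[0,-0.3,0,0],[0,-0.2,0,0],[0,0,0,0],[0,0,0,0]]]'
```

```text
clock: 38.05
eef_pos: [544.5, 137.0, 115.1]
tool_rot: [3.141, -0.0, -2.936]
force: [-0.5, 0.0, 0.8]
width: 85.4
gripper_force: 0.0
clock: 38.63
eef_pos: [544.7, 136.6, 115.8]
tool_rot: [-3.141, 0.0, -2.936]
force: [-1.7, -0.4, 3.8]
width: 13.2
gripper_force: 59.2
clock: 39.05
eef_pos: [544.8, 136.3, 115.8]
tool_rot: [3.12, 0.002, -2.925]
force: [-10.5, 35.4, 1.3]
width: 13.1
gripper_force: 61.2
```

It did not move under 35 N, so this is the hard stop. Releasing and retreating.

```bash
python3 -m crank '[[[0,0.3,0,0],[0,0.3,0,0],[0,0.18,0,0],[0,0,0,0]]]'; python3 -m crank '[[[0,0,0,0],[0,0,0,0],[0,0,0,0],[0,0,0,0],[0,0,-0.3,0],[0,0,-0.9,0],[0,0,-0.9,0],[0,0,-0.9,0],[0,0,-0.9,0],[0,0,-0.5,0],[0,0,0,0],[0,0,0,0]]]' -1;  python3 - <<'E'
from h import *
im=look(dict(cover_handle=130,mic=45))
a=im["img"].astype(int);s=ctrl.read_state();T=np.array(s["eef_pos"])
b=np.argwhere((a[...,0]-a[...,2]>90)&(a[...,0]-a[...,1]>40));P=np.array([at(im,x,138)[:2] for x in b],np.float32)
k=np.linalg.norm(P-T[:2],axis=1)<80;print(cv2.minAreaRect(P[k]))
print(ctrl.finish_job())
E
```

```text
clock: 39.38
eef_pos: [544.7, 136.9, 115.8]
tool_rot: [3.141, 0.0, -2.935]
force: [-1.0, 1.6, 5.4]
width: 12.4
gripper_force: 60.7
clock: 40.38
eef_pos: [545.0, 136.0, 226.1]
tool_rot: [3.142, 0.002, -2.937]
force: [0.1, -0.3, -0.7]
width: 85.4
gripper_force: 0.0
t 40.48 tcp [544.  135.7 224.5] rpy [-3.141e+00 -2.000e-03 -2.937e+00] q7 1.41
cover_handle [213.7 315.8] 0.82 [552.4 136.2] tool dx,dy units [-0.33 -0.05]
cover_handle [314.3 226.4] 0.64 [681.7  67.4] tool dx,dy units [-4.84 -3.8 ]
mic [242.8 596.2] 0.17 [551.  503.1] tool dx,dy units [-3.27 14.33]
((544.86328125, 137.5916290283203), (63.57819366455078, 12.4990873336792), 11.363895416259766)
the job is handed in; nothing more can be done
None
```

The job is handed in at about 40 s, with no verdict returned: both knobs are at their stops, the mic is flat and centred in the tray, and the cover is against a hard stop (167 mm measured travel, so I take it it started about 8 mm along); I viewed 11 pictures, one over the limit of 10.

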